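# Hang the storm-door key on the key carousel

## Task

Turn the key carousel by its wooden knob until its one free hook points straight to the front, over the brass mark on the foot; the knob is loose, so go by the hook, not the knob. Then gently hang the key with the red fob on that hook by its steel eye, so that it hangs freely there with the hook still at the front. Leave the other things on the shelf where they are.

Things in the scene. Friction and masses are not known exactly. Their poses are not given: they have to be found in the camera images.
- foot: Fixed foot of the key carousel: dark steel disc 150 mm diameter, 12 mm thick. Origin: centre of its underside, on the carousel's vertical axis. Its -x axis is the front, marked by a brass bar; it faces roughly towards the robot. The rotor on it is an 18 mm steel column with four hooks a quarter turn apart, a guard hoop above them and a knob on top. Three hooks carry blue, green and yellow fobs fixed to the rotor.
- carousel (a joint): Angle (rad) of the rotor about the foot's vertical axis, positive anticlockwise from above. 0 (or a full turn) = the free hook points exactly to the front (the foot's -x). It starts between 1.2 and 2.9, so clockwise is the short way. It stays where it is left (dry friction, about 0.06 N m); stops at plus and minus 6.28.
- knob (a point): Grip point of the knob, on the axis, 303 mm above the shelf. The knob is an upright dark wood bar 46 mm long, 12 mm thick, from 276 to 318 mm high, long side along this point's x. It is worn loose: it turns up to 0.2 rad freely either way on the rotor before it drives it; midway, its -x points out over the free hook.
- hook_tip (a point): Centre of the 10 mm ball that ends the free hook, 41 mm from the axis, 197 mm high. Each hook is a straight 7 mm peg rising outwards at 45 degrees from its root at the column, 165 mm high. The hoop overhangs (75 mm from the axis, 270 mm high), so a gripper pointing straight down lacks room to bring the eye over the hook; one tilted 35 to 45 degrees, pointing down and in along the peg, comes in under it.
- hook_mid (a point): Point on the centre line of the free hook, 27 mm from the axis, 183 mm high, 20 mm along the peg from the ball's centre. The hung key's eye settles within 25 mm of it. Above the hooks is the guard hoop: 6 mm steel bar bent to a circle of 150 mm diameter, 270 mm high, turning with the rotor on four spokes midway between the hooks.
- key_fob: Loose key with a red wooden fob, 40 to 85 g, lying flat. Origin: centre of the underside of the fob block, which is 60 mm (x) x 24 mm (y) x 22 mm (z). +x end: a steel eye (ring of 5 mm wire, 20 mm inside, 30 mm outside, lying in the block's x-y plane at mid height). -x end: a brass key blade 9 mm wide reaching to x = -75 mm.
- eye (a point): Centre of the key's steel eye: 44.5 mm along the fob's +x from its origin, 11 mm above its underside. The hole's axis is the fob's z axis.
- paperweight: Bystander, loose: turquoise glass paperweight, domed, 66 diameter, 36 high (mm). Origin: underside (near its middle).
- bulldog_clip: Bystander, loose: steel bulldog clip lying flat, about 70 x 55 x 28 (mm). Origin: underside (near its middle).
- doorstop: Bystander, loose: black plastic doorstop wedge, 120 x 42 x 30 (mm). Origin: underside (near its middle).
- coat_brush: Bystander, loose: wooden coat brush lying bristles down, 230 x 45 x 38 (mm). Origin: underside (near its middle).
- key_bowl: Bystander, loose: round stainless steel key bowl, 130 diameter, 45 high (mm). Origin: underside (near its middle).
- polish_tin: Bystander, loose: red and yellow round shoe polish tin, 75 diameter, 26 high (mm). Origin: underside (near its middle).
Mind the look-alikes: they are no part of the job. There is more than one size of the key_fob; the job needs the smallest.

How it is judged:
By the outcome, as a careful person would: the job done as asked, in the order asked, and still so for the second after the job is handed in, with the robot touching nothing.
It also fails if it takes over 72 s, if anything falls off the work surface, if the arm or the gripper's body presses on something with over 40 N, if the wrist force passes 120 N, or if a joint passes its speed limit or range.

## Robot

A 7-joint arm with a two-finger parallel gripper is mounted at the origin on the work surface. World frame = base frame: x ahead of the robot, y to its left, z up, the work surface at z = 0. Lengths are in m, angles in rad, forces in N, time in s.
With the tool pointing down it reaches from about 0.35 to 0.775 m from the base axis. Payload 3.1 kg.
Tool frame: the origin (TCP) lies on the front face of the gripper's body, between the roots of the fingers; the fingertips stand 73 mm ahead of it and the grasp point (between the pads) lies bot.grip_point_offset ahead of it (bot.grip_point_offset is the distance from the TCP to the grasp point, in m); z points along the fingers, y is the line along which they close (so a half turn about z gives the same grasp; the last joint's range is limited). The gripper opens to 85 mm and grips with 20 to 120 N. Pads are 22 mm wide; open, the fingers measure 114 mm over their backs; the gripper's body (76 mm by 85 mm) begins 54 mm behind the grasp point. The pads swing forward as they close: fully open they stand 13 mm farther back than shut.
Start: joints at [-1.145, 0.311, 0.014, 1.512, -0.004, 1.319, -0.027], TCP at [0.248, 0.491, 0.304] pointing down, gripper open.
Joint ranges: [-2.7, 2.7], [-0.3, 1.91], [-1.27, 1.3], [0.12, 2.57], [-1.44, 4.58], [0.2, 2.03], [-3.05, 3.05]. Speed limits (rad/s): [2.79, 2.79, 3.14, 3.14, 3.14, 3.14, 3.14].

## Interface

Orientations are given as a 3x3 rotation matrix whose columns are the frame's x, y, z axes.
In Python, from station import bot, imaging, job gives the robot as it stands. The module is installed in compiled form; this text tells all that it offers.
- The arm moves only by the tool carry_out, never from a script. Its argument "targets" is a list of rows, each a list of 3 entries, a list of its own where there are three numbers: the turn, a rotation vector about the tool's x, y, z in rad, then the shift along the tool's x, y, z in cm, then the opening, from 0 (shut) to 1 (fully open). In form: [[[wx, wy, wz], [x, y, z], grip], ...]. A call has 1 to 5 rows; each row shifts and turns the commanded pose from where the row before left it, along the tool's axes as they then stand; what a row does not reach is not made up. A row lasts 1/8 s, in which the tool goes at most 62.5 mm and 10.7 degrees, less where a joint would pass 70% of its speed; a pose out of reach is approached as far as the arm can. A call is refused whole if a number of a shift passes 6.25 or a number of a turn 0.188, either way. A call with a gripper value outside its range is refused whole. The fingers move at their own pace and stop on an object; the grip force is fixed at half the most. Time passes only in rows, so rows that do not move let the fingers close. It gives the time, the measured TCP pose, the force, the opening and the grip force at its end, in the units of the state.
- bot.sense(): the state, without advancing time (a new reading comes with each control period).
- imaging.snapshot(name): name is "scene" or "top" or "wrist"; returns a dict with "img" (480x640x3 uint8, red, green, blue), "camera_matrix" (3x3 intrinsics, pixels), "extrinsics" (4x4, takes a point from camera to world coordinates). Camera axes: x right, y up, looking along -z (the intrinsics and any distortion apply to the point x, -y, -z); pixel columns grow to the right and rows downward; lengths in m; the calibration is good to about 2 mm. A picture is of the moment at which its call begins. There is no depth.
- job.finish_job(): hands the job in; it is judged then, once.
The state is a dict: "time_s": time; "qpos": joint angles; "dq": joint speeds; "joint_efforts": joint torques, N m; "ee_pos": TCP position; "tcp_rot": TCP orientation; "ft_force": force on the tool from outside, world axes, zero at the start; "moment": the same for the moment, N m; "opening": finger opening in m; "grip_force": force on a finger pad.
Only numpy, scipy, OpenCV 4.12 (cv2) and the standard library are available. Lean on these libraries where they do the work, as an engineer would, in place of code of your own. Each camera call takes 0.05 s, during which the arm holds its last target. There are 200 camera calls.

## Working session

There is one attempt and no reset: what is moved stays moved. The work goes in short steps, Python scripts to look and compute and a tool call to move; the robot and the scene stay as the last step left them, time stands still between calls to the robot, and variables do not carry over. Pictures are saved under pics/ and viewed, at most 10 in all, crops included, and the job is handed in when it is done.

Besides the shell and the picture viewer there is one more tool, called after "Request:" as name(argument=value, ...), one argument or row to a line, values as JSON. carry_out: Moves the arm, as the interface text tells. Its arguments: {"type":"object","properties":{"targets":{"type":"array","items":{"type":"array"}}},"required":["targets"]}

```bash
mkdir -p pics; python3 - <<'E'
from station import bot, imaging, job
import cv2,numpy as np
s=bot.sense(); print({k:np.round(v,3).tolist() for k,v in s.items()}, bot.grip_point_offset)
for n in ("scene","top"):
    d=imaging.snapshot(n); cv2.imwrite(f"pics/{n}0.png",d["img"][:,:,::-1]); np.savez(f"pics/{n}0.npz",**d)
    print(n,np.round(d["camera_matrix"],1).tolist(),np.round(d["extrinsics"],3).tolist(),[k for k in d])
E
```

```text
{'time_s': 0.0, 'qpos': [-1.145, 0.312, 0.014, 1.513, -0.004, 1.319, -0.027], 'dq': [0.0, 0.001, 0.001, 0.001, -0.0, -0.0, 0.001], 'joint_efforts': [-0.0, -37.991, 0.146, -23.059, 0.012, 0.014, 0.0], 'ee_pos': [0.248, 0.49, 0.303], 'tcp_rot': [[-0.893, 0.451, -0.001], [0.451, 0.893, -0.002], [-0.0, -0.002, -1.0]], 'ft_force': [0.007, -0.834, -0.735], 'moment': [-0.003, -0.01, 0.026], 'grip_force': 0.0, 'opening': 0.085} 0.0539
scene [[588.9, 0.0, 319.1], [0.0, 588.9, 228.8], [0.0, 0.0, 1.0]] [[0.753, -0.499, 0.429, 1.148], [0.658, 0.57, -0.492, -0.713], [0.001, 0.653, 0.757, 1.266], [0.0, 0.0, 0.0, 1.0]] ['img', 'camera_matrix', 'extrinsics']
top [[481.8, 0.0, 326.8], [0.0, 481.8, 239.3], [0.0, 0.0, 1.0]] [[0.02, 0.994, -0.106, 0.412], [-1.0, 0.022, 0.015, -0.031], [0.017, 0.106, 0.994, 1.452], [0.0, 0.0, 0.0, 1.0]] ['img', 'camera_matrix', 'extrinsics']
```

View pics/scene0.png

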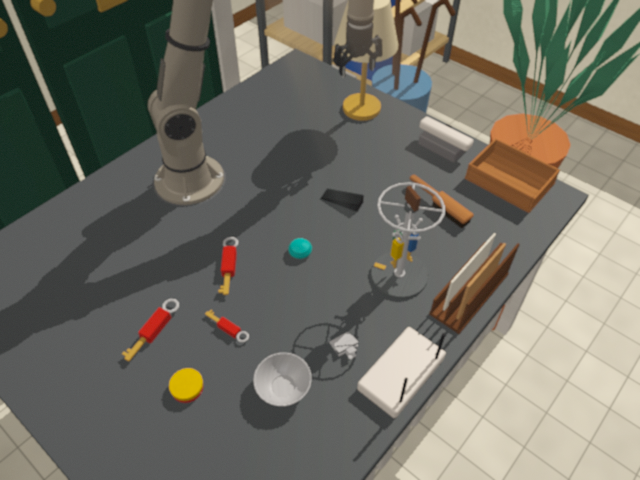

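View pics/top0.png

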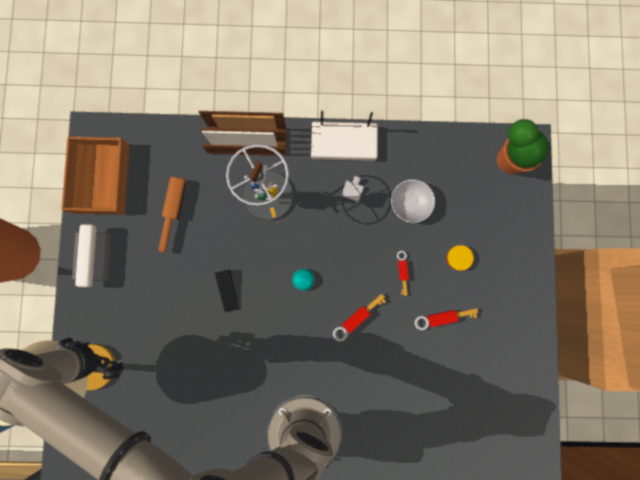

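The scene view shows three red-fobbed keys at (155,325), (229,262) and (230,328). In the top view they are at (440,320), (358,318) and (403,270). The key at top (403,270) / scene (230,328) looks smallest. The carousel has its hoop at top (257,175) and its foot at (268,195), with the brass mark near (273,212). Next I'll measure these and check them in a crop.

```bash
cat > h.py <<'E'
import cv2,numpy as np
def ray(d,u,v):
    K,E=d["camera_matrix"],d["extrinsics"]
    p=np.linalg.inv(K)@[u,v,1]; r=E[:3,:3]@[p[0],-p[1],-p[2]]
    return E[:3,3],r/np.linalg.norm(r)
def onz(d,u,v,z):
    o,r=ray(d,u,v); return o+r*(z-o[2])/r[2]
def tri(obs):
    A=np.zeros((3,3));b=np.zeros(3)
    for d,u,v in obs:
        o,r=ray(d,u,v);P=np.eye(3)-np.outer(r,r);A+=P;b+=P@o
    return np.linalg.solve(A,b)
def proj(d,p):
    E=d["extrinsics"];c=E[:3,:3].T@(np.asarray(p)-E[:3,3]);q=d["camera_matrix"]@[c[0],-c[1],-c[2]];return q[:2]/q[2]
def mask(img,h0,h1,s,v):
    H=cv2.cvtColor(img,cv2.COLOR_RGB2HSV)
    m=cv2.inRange(H,(max(h0,0),s,v),(h1,255,255))
    if h0<0: m|=cv2.inRange(H,(180+h0,s,v),(180,255,255))
    return m
def blobs(m,amin=30):
    cs,_=cv2.findContours(m,cv2.RETR_EXTERNAL,cv2.CHAIN_APPROX_NONE)
    return [c for c in cs if cv2.contourArea(c)>amin]
E
python3 - <<'E'
from h import *
T=dict(np.load("pics/top0.npz"));S=dict(np.load("pics/scene0.npz"))
for n,d in(("top",T),("scene",S)):
    for c in blobs(mask(d["img"],-6,6,170,90)):
        (x,y),(w,h),a=cv2.minAreaRect(c)
        P=np.array([onz(d,*p,0.018)[:2] for p in c[:,0]],np.float32);r=cv2.minAreaRect(P)
        print(n,"red",round(x),round(y),np.round(r[0],3),np.round(r[1],3))
    for c in blobs(mask(d["img"],12,32,120,90),6):
        M=c[:,0].mean(0);print(n,"yel",np.round(M,1),cv2.contourArea(c),np.round(onz(d,*M,.01),3))
def crop(d,x,y,w,h,k): return cv2.resize(d["img"][y:y+h,x:x+w,::-1],None,fx=k,fy=k,interpolation=cv2.INTER_CUBIC)
a=crop(T,215,135,80,90,5);b=crop(S,360,180,100,112.5.__int__(),4)
b=b[:448];a=a[:448]
c=crop(T,325,240,160,100,2)
out=np.zeros((600,800,3),np.uint8);out[:a.shape[0],:400]=a;out[:b.shape[0],400:800]=b[:, :400]
out=out.copy();c=crop(T,380,240,100,37,4);out[450:450+148,:400]=c;c=crop(S,195,305,100,37,4);out[450:598,400:800]=c
cv2.imwrite("pics/crop1.png",out)
E
```

```text
top red 442 318 [ 0.339 -0.399] [0.035 0.088]
top red 356 319 [ 0.33  -0.143] [0.036 0.084]
top red 403 270 [ 0.477 -0.281] [0.057 0.027]
top yel [ 17.8 468.9] 502.5 [-0.108  0.81   0.01 ]
top yel [ 96.  380.8] 283.5 [0.139 0.607 0.01 ]
top yel [101.2 351.3] 198.5 [0.223 0.598 0.01 ]
top yel [468. 313.] 108.5 [ 0.355 -0.477  0.01 ]
top yel [376.3 302.1] 121.0 [ 0.381 -0.204  0.01 ]
top yel [404.3 287.7] 59.5 [ 0.426 -0.287  0.01 ]
top yel [593.3 313.3] 9188.5 [ 0.361 -0.854  0.01 ]
top yel [460.  257.5] 534.0 [ 0.52  -0.455  0.01 ]
top yel [272.7 211.8] 34.5 [0.646 0.113 0.01 ]
top yel [273.  190.9] 42.5 [0.71  0.114 0.01 ]
top yel [169.7 212.8] 755.0 [0.636 0.422 0.01 ]
top yel [279.5 145.5] 20.0 [0.852 0.098 0.01 ]
top yel [ 95.3 175.7] 4440.0 [0.744 0.652 0.01 ]
top yel [243.2 121.5] 880.5 [0.925 0.212 0.01 ]
scene red 228 327 [ 0.48  -0.287] [0.062 0.028]
scene red 154 325 [ 0.339 -0.401] [0.044 0.09 ]
scene red 228 261 [ 0.33  -0.145] [0.036 0.099]
scene yel [185.6 383.9] 862.5 [ 0.514 -0.452  0.01 ]
scene yel [133.4 348.9] 181.0 [ 0.35  -0.475  0.01 ]
scene yel [212.3 315.7] 62
[... 728 characters left out ...]
ene yel [607.9 120.7] 936.5 [0.848 1.101 0.01 ]
scene yel [567.3 103.6] 32.5 [0.704 1.098 0.01 ]
scene yel [556.3  97.6] 101.5 [0.66  1.104 0.01 ]
scene yel [540.1  90.5] 37.0 [0.598 1.104 0.01 ]
scene yel [534.8  88.3] 14.5 [0.578 1.104 0.01 ]
scene yel [528.8  85.9] 88.0 [0.555 1.102 0.01 ]
scene yel [361.9  95.1] 860.5 [0.141 0.668 0.01 ]
scene yel [485.4  67. ] 905.0 [0.378 1.103 0.01 ]
scene yel [440.5  49.6] 40.5 [0.189 1.09  0.01 ]
scene yel [ 2.2 27.6] 75.0 [-1.216  0.07   0.01 ]
scene yel [244.5  14.9] 229.5 [-0.558  0.775  0.01 ]
scene yel [403.1   8.7] 9.0 [-0.098  1.244  0.01 ]
scene yel [109.1   3. ] 160.5 [-1.056  0.467  0.01 ]
scene yel [43.3  5.8] 272.0 [-1.244  0.272  0.01 ]
```

View pics/crop1.png

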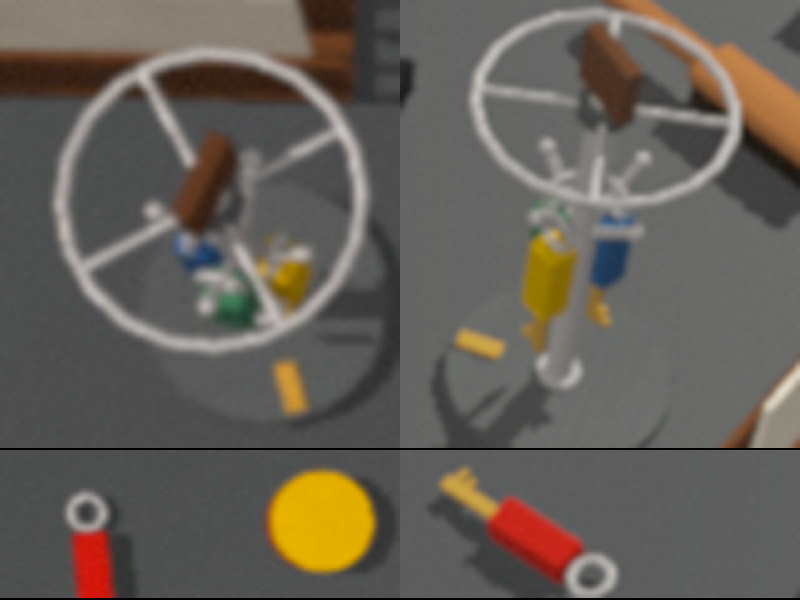

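The crop confirms that the key at top (403,270), with its eye at (402,255), is the 60 x 25 mm one; the other two are about 86 mm. In the carousel crop the blue, green and yellow fobs sit left, below and right. The free ball is at crop (250,160), which is top pixel (265,167). The brass mark is at top (273,212).

```bash
python3 - <<'E'
from h import *
T=dict(np.load("pics/top0.npz"));S=dict(np.load("pics/scene0.npz"))
ct=lambda x,y:(215+x/5-.4,135+y/5-.4); cs=lambda x,y:(360+x/4-.4,180+y/4-.4)
# hoop: points on rim picked in crop -> ellipse fit
A=onz(T,*ct(212,200),.27);B=onz(S,*cs(606-400,107),.27);print("hoop c",A,B)
rim=[onz(T,*ct(*p),.27) for p in((60,200),(364,200),(212,52),(212,346))];print([np.linalg.norm(r[:2]-A[:2]).round(4) for r in rim])
print("column foot in scene z=.012",onz(S,*cs(558-400,370),.012))
C=(A+B)/2
Mt=onz(T,272.7,211.8,.012);Ms=onz(S,379.3,265.7,.012);print("mark",Mt,Ms)
f=(Mt+Ms)/2-C;fa=np.arctan2(f[1],f[0]);print("front ang",fa,np.hypot(*f[:2]))
for n,p in(("up",(250,160)),("left",(155,210))):
    q=onz(T,*ct(*p),.197)-C;print(n,q,np.hypot(*q[:2]),"rel",(np.arctan2(q[1],q[0])-fa)%6.283)
for p in((148,145),(243,157)):
    q=onz(S,*cs(*p),.197)-C;print("scene",q,np.hypot(*q[:2]),"rel",(np.arctan2(q[1],q[0])-fa)%6.283)
for p in((140,75),(340,130),(280,320),(85,268)):
    q=onz(T,*ct(*p),.27)-A;print("spoke rel",(np.arctan2(q[1],q[0])-fa)%6.283,(np.arctan2(q[1],q[0])-fa)%(np.pi/2))
a=onz(T,*ct(220,138),.318);b=onz(T,*ct(187,222),.318);q=a-b;print("knob mid",(a+b)/2,"len",np.linalg.norm(q),"ang world",np.arctan2(q[1],q[0]),"rel",(np.arctan2(q[1],q[0])-fa)%np.pi)
# key
e=tri([(T,380+86/4-.4,240+(512-450)/4-.4),(S,195+(591-400)/4-.4,305+(575-450)/4-.4)]);print("eye tri",e)
o=tri([(T,403,270),(S,228,327)]);print("fob",o)
k=(onz(T,404.3,287.7,.011)+onz(S,212.3,315.7,.011))/2;q=e-k;print("blade",k,"key x ang",np.arctan2(q[1],q[0]),np.linalg.norm(q))
E
```

```text
hoop c [0.69664407 0.1287698  0.27      ] [0.69742966 0.12635521 0.27      ]
[np.float64(0.0756), np.float64(0.0758), np.float64(0.0759), np.float64(0.0739)]
column foot in scene z=.012 [0.6950127  0.12791493 0.012     ]
mark [0.64556754 0.11234293 0.012     ] [0.64268669 0.11033187 0.012     ]
front ang -2.844040569744268 0.05534162591405271
up [ 0.03937281 -0.00827592 -0.073     ] 0.04023318264878753 rel 2.6368627821754305
left [ 0.01107937  0.04099627 -0.073     ] 0.042467005693325656 rel 4.150889101706086
scene [-0.04084482  0.0109165  -0.073     ] 0.04227846886742385 rel 5.724469883012686
scene [ 0.00850181  0.04102544 -0.073     ] 0.041897106730993054 rel 4.210496758026237
spoke rel 3.3898509249856 0.24825827139580703
spoke rel 1.8103165378930068 0.23952021109811028
spoke rel 0.24136888977520643 0.24136888977520643
spoke rel 4.942866133621659 0.23047715323696938
knob mid [0.69478317 0.12667398 0.318     ] len 0.043875666534898605 ang world -0.33188195208394083 rel 2.512158617660327
eye tri [ 0.52219292 -0.27784843  0.0106874 ]
fob [ 0.47759428 -0.28374644  0.01058242]
blade [ 0.42460797 -0.28750335  0.011     ] key x ang 0.09861762731956326 0.09806190896176603
```

The measurements agree with each other:
- **Carousel axis:** about (0.696, 0.127).
- **Rotor angle:** about 2.60 rad.
- **Knob:** at 2.51 rad relative to the front.
- **Eye:** (0.522, -0.278, 0.011).

I'll lift and move over the knob.

Request:
carry_out(
  targets=[
    [[0,0,0],[-5.6,-1.2,-2.2],1],
    [[0,0,0],[-5.6,-1.2,-2.2],1],
    [[0,0,0],[-5.6,-1.2,-2.2],1],
    [[0,0,0],[-5.6,-1.2,-2.2],1],
    [[0,0,0],[-5.6,-1.2,-2.2],1],
  ],
)

```text
time_s: 0.72
ee_pos: [0.4719, 0.3098, 0.4142]
tcp_rot: [[-0.893, 0.451, -0.001], [0.451, 0.893, -0.0], [0.0, -0.0, -1.0]]
ft_force: [0.0, 0.5, -0.5]
opening: 0.0856
grip_force: 0.0
```

Request:
carry_out(
  targets=[
    [[0,0,0],[-5.6,-1.2,-0.8],1],
    [[0,0,0],[-5.6,-1.2,0],1],
    [[0,0,0],[-5.6,-1.2,0],1],
    [[0,0,0],[-5.6,-1.2,0],1],
    [[0,0,0],[-5.6,-1.2,0],1],
  ],
)

```text
time_s: 1.35
ee_pos: [0.6948, 0.1304, 0.4214]
tcp_rot: [[-0.893, 0.45, -0.001], [0.45, 0.893, 0.0], [0.001, 0.0, -1.0]]
ft_force: [1.6, 0.3, 1.2]
opening: 0.0856
grip_force: 0.0
```

```bash
cat > m.py <<'E'
import sys,numpy as np
from scipy.spatial.transform import Rotation as R
from station import bot
def delta(p,Rt):
    s=bot.sense();R0=np.array(s["tcp_rot"]);p0=np.array(s["ee_pos"])
    print("t",round(s["time_s"],2),"pos",np.round(p0,4),"q",np.round(s["qpos"],2),"F",np.round(s["ft_force"],1),"open",round(s["opening"],4),"gf",round(s["grip_force"],1))
    rv=R.from_matrix(R0.T@Rt).as_rotvec()
    print("turn",np.round(rv,3),"shift cm, now-axes",np.round(R0.T@(p-p0)*100,2),"target-axes",np.round(Rt.T@(p-p0)*100,2))
def down(yang): # tool down, y axis at world angle
    y=np.array([np.cos(yang),np.sin(yang),0]);z=np.array([0,0,-1.]);return np.c_[np.cross(y,z),y,z]
E
python3 - <<'E'
from m import *
delta(np.array([.696,.1273,.43]),down(1.239))
E
```

```text
t 1.35 pos [0.6948 0.1304 0.4214] q [-0.3   0.69  0.26  0.65 -0.17  1.81  0.96] F [1.6 0.3 1.2] open 0.0856 gf 0.0
turn [ 0.    -0.001 -0.135] shift cm, now-axes [-0.25 -0.22 -0.86] target-axes [-0.22 -0.26 -0.86]
```

Request:
carry_out(
  targets=[
    [[0,0,-0.135],[-0.2,-0.25,0],1],
    [[0,0,0],[0,0,3],0.6],
    [[0,0,0],[0,0,3.2],0.4],
    [[0,0,0],[0,0,0],0],
    [[0,0,0],[0,0,0],0],
  ],
)

```text
time_s: 1.98
ee_pos: [0.6947, 0.1284, 0.3611]
tcp_rot: [[-0.945, 0.326, 0.002], [0.326, 0.945, 0.0], [-0.001, 0.001, -1.0]]
ft_force: [-0.3, 0.0, 0.6]
opening: 0.0123
grip_force: 0.4
```

Request:
carry_out(
  targets=[
    [[0,0,0],[0,0,0],0],
    [[0,0,0.1],[0,0,0],0],
    [[0,0,0.1],[0,0,0],0],
    [[0,0,0.1],[0,0,0],0],
    [[0,0,0.1],[0,0,0],0],
  ],
)

```text
time_s: 2.6
ee_pos: [0.6952, 0.1294, 0.3612]
tcp_rot: [[-0.742, 0.67, 0.004], [0.67, 0.742, 0.002], [-0.001, 0.004, -1.0]]
ft_force: [1.4, 1.1, -2.2]
opening: 0.0109
grip_force: 62.2
```

```bash
python3 - <<'E'
from m import *
delta(np.array([.696,.1273,.359]),down(1.239-2.70))
print(bot.sense()["moment"])
E
```

```text
t 2.6 pos [0.6952 0.1294 0.3612] q [-0.35  0.66  0.31  0.86 -0.19  1.64  0.73] F [ 1.4  1.1 -2.2] open 0.0109 gf 62.2
turn [ 0.004 -0.004  2.298] shift cm, now-axes [-0.21 -0.1   0.22] target-axes [0.06 0.22 0.22]
[ 0.25905525 -0.28854735  0.06383325]
```

Request:
carry_out(
  targets=[
    [[0,0,0.17],[0,0,0],0],
    [[0,0,0.17],[0,0,0],0],
    [[0,0,0.17],[0,0,0],0],
    [[0,0,0.17],[0,0,0],0],
    [[0,0,0.17],[0,0,0],0],
  ],
)

```text
time_s: 3.22
ee_pos: [0.697, 0.1304, 0.3613]
tcp_rot: [[0.014, 1.0, 0.009], [1.0, -0.014, 0.003], [0.003, 0.009, -1.0]]
ft_force: [7.3, 2.7, -4.4]
opening: 0.0114
grip_force: 61.9
```

Request:
carry_out(
  targets=[
    [[0,0,0.17],[0,0,0],0],
    [[0,0,0.17],[0,0,0],0],
    [[0,0,0.17],[0,0,0],0],
    [[0,0,0.17],[0,0,0],0],
    [[0,0,0.17],[0,0,0],0],
  ],
)

```text
time_s: 3.85
ee_pos: [0.6988, 0.1295, 0.3613]
tcp_rot: [[0.761, 0.649, 0.015], [0.649, -0.761, 0.001], [0.012, 0.009, -1.0]]
ft_force: [13.2, 0.7, -5.2]
opening: 0.011
grip_force: 61.8
```

Request:
carry_out(
  targets=[
    [[0,0,0.17],[0,0,0],0],
    [[0,0,0.1],[0,0,0],0],
    [[0,0,0.1],[0,0,0],0],
    [[0,0,0],[0,0,0],0],
    [[0,0,0],[0,0,0],0],
  ],
)

```text
time_s: 4.47
ee_pos: [0.6993, 0.1287, 0.3613]
tcp_rot: [[0.943, 0.334, 0.016], [0.334, -0.943, -0.001], [0.015, 0.006, -1.0]]
ft_force: [14.2, 0.9, -4.5]
opening: 0.0111
grip_force: 61.8
```

```bash
python3 - <<'E'
from m import *
from station import imaging
import cv2
delta(np.array([.696,.1273,.359]),down(1.239-2.70))
d=imaging.snapshot("scene");np.savez("pics/scene1.npz",**d)
t=imaging.snapshot("top");np.savez("pics/top1.npz",**t)
c=lambda d,x,y,w,h,k:cv2.resize(d["img"][y:y+h,x:x+w,::-1],None,fx=k,fy=k,interpolation=cv2.INTER_CUBIC)
cv2.imwrite("pics/crop2.png",np.hstack([c(d,360,180,100,112,4),c(t,215,135,100,112,4)]))
E
```

```text
t 4.47 pos [0.6993 0.1287 0.3613] q [-0.5   0.72  0.7   0.86 -0.44  1.67 -1.22] F [14.2  0.9 -4.5] open 0.0111 gf 61.8
turn [ 0.004 -0.015  0.231] shift cm, now-axes [-0.36  0.02  0.23] target-axes [-0.34  0.1   0.23]
```

View pics/crop2.png

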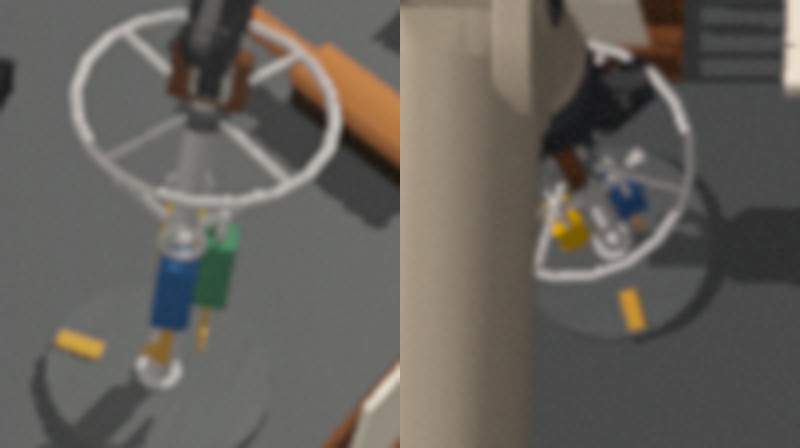

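The scene crop (left) shows the spoke ends at crop (128,36), (296,58), (284,180) and (112,156), and the blue fob's hook now on the camera side. The top crop shows yellow and blue either side of the free hook, whose ball is near (607,240), with the brass mark at (632,310).

```bash
python3 - <<'E'
from h import *
S=dict(np.load("pics/scene1.npz"));T=dict(np.load("pics/top1.npz"));fa=-2.844
cs=lambda x,y:(360+x/4-.4,180+y/4-.4);ct=lambda x,y:(215+(x-400)/4-.4,135+y/4-.4)
C=onz(S,*cs(206,107),.27);print(C)
for p in((128,36),(296,58),(284,180),(112,156)):
    q=onz(S,*cs(*p),.27)-C;a=np.arctan2(q[1],q[0])-fa;print(np.hypot(*q[:2]),(a-np.pi/4+.7854)%(np.pi/2)-.7854)
q=onz(T,*ct(607,240),.197)-[.697,.1276,0];print("ball",np.hypot(*q[:2]),np.arctan2(q[1],q[0])-fa)
E
```

```text
[0.69742966 0.12635521 0.27      ]
0.07032509725009956 0.24781145315740993
0.0693074557239107 0.2402329585290418
0.06777016211595613 0.23289119153710847
0.06865658262193287 0.2214501600303499
ball 0.03916215965082488 0.10889677912811324
```

Request:
carry_out(
  targets=[
    [[0,0,0.1],[-0.1,0,0],0],
    [[0,0,0.08],[-0.1,0,0],0],
    [[0,0,0.03],[0,0,0],0],
    [[0,0,0],[0,0,0],0],
  ],
)

```text
time_s: 5.08
ee_pos: [0.699, 0.1281, 0.3614]
tcp_rot: [[0.991, 0.13, 0.021], [0.13, -0.992, -0.001], [0.02, 0.004, -1.0]]
ft_force: [19.1, 0.1, -5.9]
opening: 0.0109
grip_force: 61.5
```

```bash
python3 - <<'E'
from m import *
from station import imaging
import cv2
delta(np.array([.696,.1273,.43]),down(1.239-2.70))
d=imaging.snapshot("scene");np.savez("pics/scene2.npz",**d)
t=imaging.snapshot("top");np.savez("pics/top2.npz",**t)
c=lambda d,x,y,w,h,k:cv2.resize(d["img"][y:y+h,x:x+w,::-1],None,fx=k,fy=k,interpolation=cv2.INTER_CUBIC)
cv2.imwrite("pics/crop3.png",np.hstack([c(d,370,180,80,112,5),c(t,240,150,60,84,20/3)[:560]]))
E
```

```text
t 5.08 pos [0.699  0.1281 0.3614] q [-0.52  0.72  0.75  0.87 -0.47  1.66 -1.41] F [19.1  0.1 -5.9] open 0.0109 gf 61.5
turn [ 0.004 -0.02   0.021] shift cm, now-axes [-0.17  0.06 -6.87] target-axes [-0.31  0.04 -6.86]
```

View pics/crop3.png

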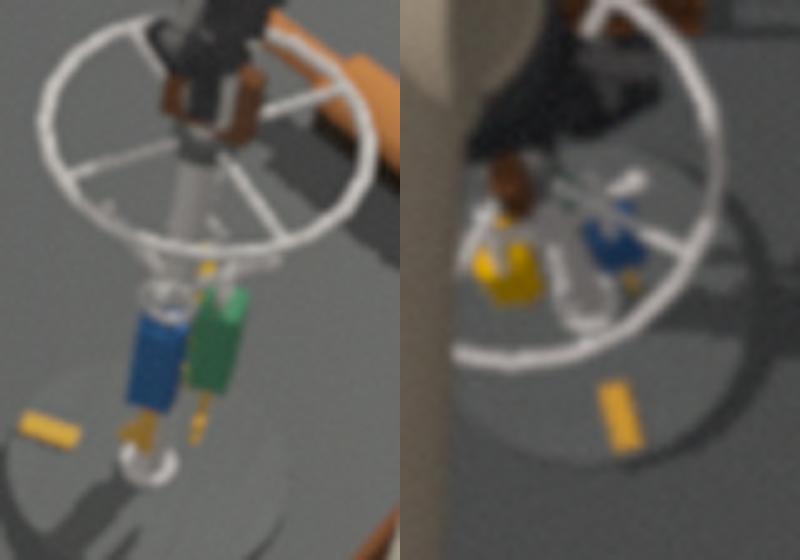

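The scene crop shows the spoke ends at crop (138,25), (345,90), (283,235) and (72,177). The top crop shows the free peg pointing down at (575,260), with its ball near (586,315), and the brass mark from (615,382) to (630,450).

```bash
python3 - <<'E'
from h import *
S=dict(np.load("pics/scene2.npz"));T=dict(np.load("pics/top2.npz"));fa=-2.835
cs=lambda x,y:(370+x/5-.4,180+y/5-.4);k=20/3;ct=lambda x,y:(240+(x-400)/k-.43,150+y/k-.43)
C=onz(S,*cs(207,135),.27);print(C)
for p in((138,25),(345,90),(283,235),(72,177)):
    q=onz(S,*cs(*p),.27)-C;a=np.arctan2(q[1],q[0])-fa;print(np.hypot(*q[:2]).round(4),(a-np.pi/4+.7854)%(np.pi/2)-.7854)
C=np.array([.697,.1275,0])
for p in((586,315),(588,318)):
    q=onz(T,*ct(*p),.197)-C;print("ball",np.hypot(*q[:2]),np.arctan2(q[1],q[0])-fa)
q=onz(T,*ct(680,248),.27)-C;a=np.arctan2(q[1],q[0])-fa;print("top spoke",np.hypot(*q[:2]),a-.7854)
a=onz(T,*ct(615,382),.012);b=onz(T,*ct(630,450),.012);q=b-a;print("bar dir",np.arctan2(q[1],q[0]),np.linalg.norm(q))
# mark centroids and bar direction
for d,sl in((S,(360,230,60,60)),(T,(255,200,40,25))):
    x,y,w,h=sl;m=mask(d["img"],12,28,120,90);n=np.zeros_like(m);n[y:y+h,x:x+w]=m[y:y+h,x:x+w]
    for c in blobs(n,12):
        P=np.array([onz(d,*p,.012)[:2] for p in c[:,0]],np.float32);r=cv2.minAreaRect(P);v=cv2.fitLine(P,cv2.DIST_L2,0,.01,.01).ravel();print("bar",r,np.arctan2(v[1],v[0]),np.arctan2(r[0][1]-C[1],r[0][0]-C[0]))
E
```

```text
[0.69771415 0.12555628 0.27      ]
0.0762 -0.030271572761759624
0.0735 0.029196838227629418
0.0672 0.05320295436557221
0.0694 0.013230429695149315
ball 0.04576645284941232 0.11029673900970893
ball 0.04718750220249134 0.1161984048217577
top spoke 0.06777661390315272 0.023877615559809162
bar dir -2.895620969885651 0.031931657269099245
bar ((0.679338812828064, 0.14279554784297943), (0.012567498721182346, 0.02127746306359768), 21.5615177154541) -1.2380565 2.4278517385046907
bar ((0.6428070068359375, 0.11072951555252075), (0.030328331515192986, 0.01371675357222557), 17.98443603515625) 0.3669116 -2.841481048545906
bar ((0.644668459892273, 0.11232049018144608), (0.030942266806960106, 0.013321231119334698), 19.970163345336914) 0.2532735 -2.8592759512624335
```

Spokes put the rotor about 0.02 rad from the front. I'll relieve the side force, release, rise, then head for the key so the view is unobstructed.

Request:
carry_out(
  targets=[
    [[0,0.0,0],[0.25,0,0],0],
    [[0,0,0],[0.2,0,0],0],
    [[0,0,0],[0,0,0],0.25],
    [[0,0,0],[0,0,0],0.5],
    [[0,0,0],[0,0,-3],0.6],
  ],
)

```text
time_s: 5.8
ee_pos: [0.6959, 0.1289, 0.3881]
tcp_rot: [[0.992, 0.129, -0.006], [0.129, -0.992, 0.001], [-0.005, -0.001, -1.0]]
ft_force: [0.2, -0.3, 0.1]
opening: 0.0511
grip_force: 0.0
```

Request:
carry_out(
  targets=[
    [[0,0,0],[0,0,-5],0.7],
    [[0,0,0],[-3.4,4.7,-1],1],
    [[0,0,0],[-3.4,4.7,0],1],
    [[0,0,0],[-3.4,4.7,0],1],
    [[0,0,0],[-3.4,4.7,0],1],
  ],
)

```text
time_s: 6.42
ee_pos: [0.5848, -0.0771, 0.4509]
tcp_rot: [[0.992, 0.129, 0.002], [0.129, -0.992, 0.0], [0.002, -0.0, -1.0]]
ft_force: [0.5, -0.3, 0.8]
opening: 0.0852
grip_force: 0.0
```

Request:
carry_out(
  targets=[
    [[0,0,0],[-3.4,4.7,2],1],
    [[0,0,0],[-3.4,4.7,2],1],
    [[0,0,0],[-3.4,4.7,2],1],
    [[0,0,0],[-3.4,4.7,2],1],
  ],
)

```text
time_s: 6.92
ee_pos: [0.4744, -0.2807, 0.3703]
tcp_rot: [[0.992, 0.13, 0.002], [0.13, -0.992, 0.0], [0.002, -0.0, -1.0]]
ft_force: [1.2, -0.6, -0.1]
opening: 0.0854
grip_force: 0.0
```

```bash
python3 - <<'E'
from m import *
from station import imaging
import cv2
delta(np.array([.4776,-.2835,.15]),down(.0986-np.pi/2))
d=imaging.snapshot("scene");np.savez("pics/scene3.npz",**d)
t=imaging.snapshot("top");np.savez("pics/top3.npz",**t)
w=imaging.snapshot("wrist");np.savez("pics/wrist3.npz",**w)
c=lambda d,x,y,w,h,k:cv2.resize(d["img"][y:y+h,x:x+w,::-1],None,fx=k,fy=k,interpolation=cv2.INTER_CUBIC)
o=np.zeros((600,800,3),np.uint8)
o[:,:400]=c(d,370,180,80,120,5);o[:360,400:]=c(t,215,140,80,72,5);o[360:,400:720]=cv2.resize(w["img"][:,:,::-1],(320,240))
cv2.imwrite("pics/crop4.png",o)
E
```

```text
t 6.92 pos [ 0.4744 -0.2807  0.3703] q [-0.12  0.37  0.88  1.4  -0.28  1.5  -0.69] F [ 1.2 -0.6 -0.1] open 0.0854 gf 0.0
turn [-0.    -0.002  0.031] shift cm, now-axes [ 0.23  0.32 22.03] target-axes [ 0.29  0.31 22.03]
```

View pics/crop4.png

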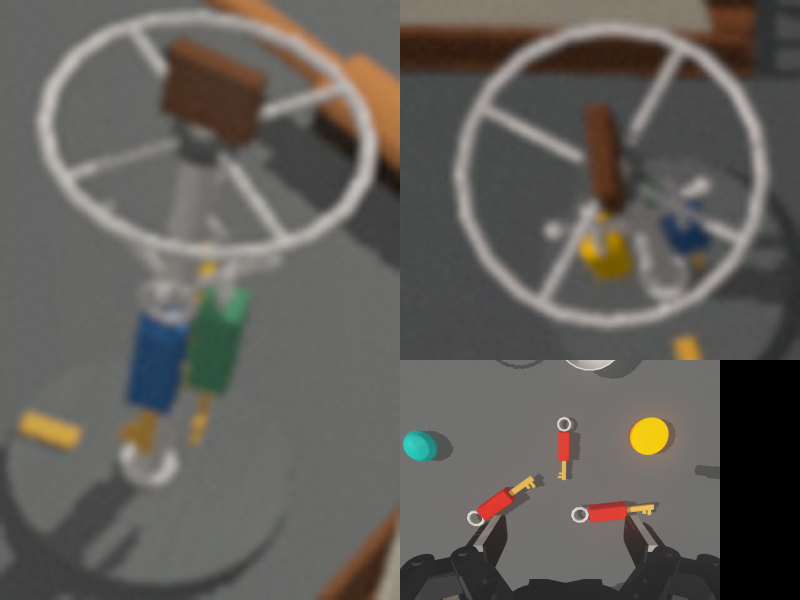

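The unobstructed views show the top spoke ends at crop (683,50), (487,107), (543,300) and (740,240), and balls near (552,230) and (697,187). The white blob at (660,285) is the column's foot collar, so my earlier "ball" pick there was wrong. The wrist crop shows the small key in the middle at (564,440).

```bash
python3 - <<'E'
from h import *
S=dict(np.load("pics/scene3.npz"));T=dict(np.load("pics/top3.npz"));W=dict(np.load("pics/wrist3.npz"));fa=-2.835
cs=lambda x,y:(370+x/5-.4,180+y/5-.4);ct=lambda x,y:(215+(x-400)/5-.4,140+y/5-.4)
C=onz(T,*ct(611,173),.27);print(C)
P=[onz(T,*ct(*p),.27) for p in((683,50),(740,240),(543,300),(487,107))]
for p in P:
    q=p-C;a=np.arctan2(q[1],q[0])-fa;print(np.hypot(*q[:2]).round(4),((a)%(np.pi/2)-.7854).round(3))
Q=[onz(S,*cs(*p),.27) for p in((138,27),(342,90),(283,238),(70,177))]
for X in(P,Q):
  for i in(0,1):
    q=X[i]-X[i+2];a=np.arctan2(q[1],q[0])-fa;print("chord",np.linalg.norm(q).round(4),((a)%(np.pi/2)-.7854).round(3), "mid",((X[i]+X[i+2])/2).round(4))
C=np.array([.6965,.1275,0])
for n,p in(("b1",(552,230)),("b2",(697,187))):
    q=onz(T,*ct(*p),.197)-C;print(n,np.hypot(*q[:2]).round(4),((np.arctan2(q[1],q[0])-fa+.78)%(np.pi/2)-.78).round(3))
for th in range(4):
    a=fa+th*np.pi/2;p=C+[.041*np.cos(a),.041*np.sin(a),.197];u=proj(T,p);v=proj(S,p);print("hook",th,((u-[215,140]+.4)*5+[400,0]).round(),((v-[370,180]+.4)*5).round())
# wrist key
for c in blobs(mask(W["img"],-6,6,150,90),200):
    X=np.array([onz(W,*p,.02)[:2] for p in c[:,0]],np.float32);r=cv2.minAreaRect(X);print("wrist red",c[:,0].mean(0).round(),r)
b=[c for c in blobs(mask(W["img"],15,32,100,120),50)]
for c in b:
    m=c[:,0].mean(0);print("yel",m.round(),onz(W,*m,.011).round(4))
H=cv2.cvtColor(W["img"],cv2.COLOR_RGB2HSV);m=cv2.inRange(H,(0,0,150),(180,40,255))
for c in blobs(m,100):
    (x,y),r=cv2.minEnclosingCircle(c)
    if r<30: print("ring",x,y,r,onz(W,x,y,.012).round(4))
E
```

```text
[0.69765006 0.12930398 0.27      ]
0.0723 -0.008
0.0729 0.017
0.0722 0.03
0.0708 0.007
chord 0.1445 0.011 mid [0.6971 0.1281 0.27  ]
chord 0.1437 0.012 mid [0.6975 0.1282 0.27  ]
chord 0.1437 0.007 mid [0.696 0.129 0.27 ]
chord 0.1424 0.023 mid [0.6972 0.1269 0.27  ]
b1 0.0436 -0.012
b2 0.0362 0.042
hook 0 [653. 282.] [108. 209.]
hook 1 [707. 187.] [162. 295.]
hook 2 [611. 136.] [271. 261.]
hook 3 [557. 230.] [215. 177.]
wrist red [414. 303.] ((0.34065908193588257, -0.3992900848388672), (0.04607156291604042, 0.08756377547979355), 13.612374305725098)
wrist red [193. 287.] ((0.33123892545700073, -0.14353711903095245), (0.03680403530597687, 0.09744887799024582), 42.45050048828125)
wrist red [328. 172.] ((0.47918951511383057, -0.2831505239009857), (0.06025703623890877, 0.022869812324643135), 5.873560905456543)
yel [482. 298.] [ 0.3523 -0.4792  0.011 ]
yel [247. 251.] [ 0.3794 -0.2025  0.011 ]
yel [325. 223.] [ 0.4228 -0.2863  0.011 ]
yel [498. 151.] [ 0.5198 -0.4572  0.011 ]
ring 505.5 376.5 10.977349281311035 [ 0.2493 -0.5322  0.012 ]
ring 155.5 376.5 10.977349281311035 [ 0.2008 -0.0974  0.012 ]
ring 151.5 316.5 18.179758071899414 [ 0.2851 -0.0944  0.012 ]
ring 359.441650390625 309.4893798828125 17.621503829956055 [ 0.3217 -0.3379  0.012 ]
ring 327.6212158203125 128.0858612060547 14.706291198730469 [ 0.5231 -0.2778  0.012 ]
```

The rotor sits about 0.01 rad from the front. The three fobs occupy the other hooks, so that is good. The wrist view puts the fob centre at (0.478, -0.282) with angle 0.10. I'll descend to grasp it.

Request:
carry_out(
  targets=[
    [[0,0,0.028],[0.35,0.2,3.5],1],
    [[0,0,0],[0,0,6],1],
    [[0,0,0],[0,0,6],1],
    [[0,0,0],[0,0,6],0.8],
    [[0,0,0],[0,0,5],0.6],
  ],
)

```text
time_s: 7.7
ee_pos: [0.4806, -0.279, 0.1033]
tcp_rot: [[0.995, 0.104, 0.001], [0.104, -0.995, 0.002], [0.001, -0.001, -1.0]]
ft_force: [1.4, -0.1, 0.2]
opening: 0.0517
grip_force: 0.0
```

Request:
carry_out(
  targets=[
    [[0,0,0],[0,0,1.5],0.5],
    [[0,0,0],[0,0,0.8],0.45],
    [[0,0,0],[0,0,0.4],0.42],
  ],
)

```text
time_s: 8.07
ee_pos: [0.4808, -0.2818, 0.0796]
tcp_rot: [[0.995, 0.101, 0.004], [0.101, -0.995, -0.002], [0.003, 0.002, -1.0]]
ft_force: [0.4, -0.4, 0.5]
opening: 0.0359
grip_force: 0.0
```

```bash
python3 - <<'E'
from m import *
delta(np.array([.4784,-.2824,.077]),down(.1025-np.pi/2))
E
```

```text
t 8.07 pos [ 0.4808 -0.2818  0.0796] q [-0.01  0.65  0.72  1.78 -0.53  0.91 -0.53] F [ 0.4 -0.4  0.5] open 0.0359 gf 0.0
turn [ 0.002 -0.003 -0.001] shift cm, now-axes [-0.25  0.03  0.26] target-axes [-0.24  0.03  0.26]
```

Request:
carry_out(
  targets=[
    [[0,0,0],[-0.2,0,0.2],0.38],
    [[0,0,0],[0,0,0],0.1],
    [[0,0,0],[0,0,0],0.1],
    [[0,0,0],[0,0,0],0.1],
  ],
)

```text
time_s: 8.57
ee_pos: [0.4778, -0.282, 0.0772]
tcp_rot: [[0.995, 0.1, 0.002], [0.1, -0.995, -0.001], [0.002, 0.001, -1.0]]
ft_force: [-1.0, 0.9, 6.6]
opening: 0.0226
grip_force: 61.3
```

Request:
carry_out(
  targets=[
    [[0,0,0],[0,0,-3],0.1],
    [[0,0,0],[0,0,-6],0.1],
    [[0,0,0],[0,0,-6],0.1],
    [[0,0,0],[0,0,-6],0.1],
    [[0,0,0],[0,0,0],0.1],
  ],
)

```text
time_s: 9.2
ee_pos: [0.479, -0.2836, 0.2913]
tcp_rot: [[0.995, 0.101, 0.01], [0.101, -0.995, -0.005], [0.009, 0.006, -1.0]]
ft_force: [-0.5, 0.0, -0.1]
opening: 0.0223
grip_force: 60.6
```

```bash
cat > hang.py <<'E'
from m import *
C=np.array([.697,.128,0]);h=-2.823
out=np.array([np.cos(h),np.sin(h),0]);up=np.array([0,0,1.])
def pose(tilt,s,e,perp=0.,lat=0.):
    """tool tilt from vertical (rad); eye at s m outward along peg from hook_mid, perp m across peg (out-down +), e=eye in tool frame"""
    peg=(out+up)/2**.5
    eye=C+out*.027+up*.183+peg*s+(out-up)/2**.5*perp
    z=-out*np.sin(tilt)-up*np.cos(tilt); y=np.cross(z,-out*np.cos(tilt)+up*np.sin(tilt)) ; x=np.cross(y,z)
    Rt=np.c_[x,y,z]; return eye-Rt@np.array(e)+y*lat,Rt
E
python3 - <<'E'
from hang import *
from station import imaging
import cv2
p,Rt=pose(np.radians(42),.06,[.045,0,.066]);print(p,Rt.round(2))
delta(p,Rt)
w=imaging.snapshot("wrist");np.savez("pics/wrist4.npz",**w);cv2.imwrite("pics/w4.png",w["img"][:,:,::-1])
E
```

```text
[0.55736845 0.08194557 0.24436309] [[ 0.71  0.31  0.64]
 [ 0.23 -0.95  0.21]
 [ 0.67  0.   -0.74]]
t 9.2 pos [ 0.479  -0.2836  0.2913] q [-0.12  0.42  0.87  1.55 -0.33  1.32 -0.68] F [-0.5  0.  -0.1] open 0.0223 gf 60.6
turn [ 0.087  0.721 -0.205] shift cm, now-axes [ 11.43 -35.61   4.58] target-axes [ 10.9  -32.26  16.13]
```

View pics/w4.png

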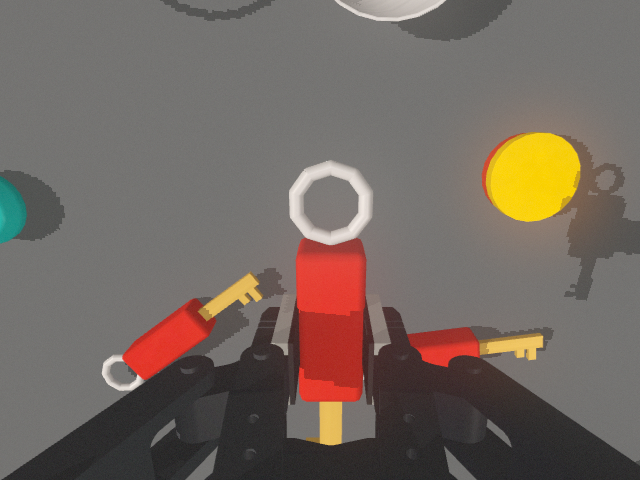

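The wrist view shows the key gripped squarely across the fob, with the eye at pixel (331,203), about 84 px across, pointing along tool +x. I'll work out the eye in the tool frame and the way to a pre-hang pose.

```bash
cat >> hang.py <<'E'
def eye_tool(d,u,v,zt=.066):
    from h import ray
    s=bot.sense();R0=np.array(s["tcp_rot"]);p0=np.array(s["ee_pos"]);o,r=ray(d,u,v)
    o=R0.T@(o-p0);r=R0.T@r;return o+r*(zt-o[2])/r[2]
E
python3 - <<'E'
from hang import *
from h import *
W=dict(np.load("pics/wrist4.npz"))
H=cv2.cvtColor(W["img"],cv2.COLOR_RGB2HSV);m=cv2.inRange(H,(0,0,150),(180,40,255));m[:120]=0;m[260:]=0
for c in blobs(m,300):
    (x,y),r=cv2.minEnclosingCircle(c);e=eye_tool(W,x,y);print(x,y,r,e)
    for dx in(-r,r): print(eye_tool(W,x+dx,y))
for px in((298,320),(365,320)): print("fob edge",eye_tool(W,*px,.055))
p,Rt=pose(np.radians(42),.12,e);delta(p,Rt)
E
```

```text
330.35491943359375 202.5408935546875 43.21473693847656 [0.04630852 0.00127427 0.066     ]
[ 0.046337  -0.0139625  0.066    ]
[0.04628001 0.01652524 0.066     ]
fob edge [ 0.0060344  -0.01034429  0.055     ]
fob edge [0.00595585 0.01354974 0.055     ]
t 9.25 pos [ 0.4779 -0.2822  0.2881] q [-0.12  0.42  0.87  1.55 -0.33  1.32 -0.68] F [-0.2  0.4 -1.2] open 0.023 gf 60.6
turn [ 0.082  0.726 -0.207] shift cm, now-axes [  7.31 -34.61   0.17] target-axes [ 10.71 -32.22   9.94]
```

Request:
carry_out(
  targets=[
    [[0.013,0.12,-0.034],[1.2,-5.4,0.5],0.1],
    [[0.013,0.12,-0.034],[1.2,-5.4,0.5],0.1],
    [[0.013,0.12,-0.034],[1.2,-5.4,0.5],0.1],
    [[0.013,0.12,-0.034],[1.2,-5.4,0.5],0.1],
    [[0.013,0.12,-0.034],[1.2,-5.4,0.5],0.1],
  ],
)

```text
time_s: 9.88
ee_pos: [0.4916, -0.0022, 0.2776]
tcp_rot: [[0.793, 0.278, 0.542], [0.222, -0.96, 0.168], [0.567, -0.013, -0.824]]
ft_force: [1.3, 0.9, -1.4]
opening: 0.0225
grip_force: 60.6
```

```bash
python3 - <<'E'
from hang import *
e=[.0463,.0013,.066]
delta(*pose(np.radians(42),.12,e))
E
```

```text
t 9.88 pos [ 0.4916 -0.0022  0.2776] q [-0.6  -0.1   0.66  2.16 -0.3   0.52 -1.  ] F [ 1.3  0.9 -1.4] open 0.0225 gf 60.6
turn [ 0.013  0.13  -0.037] shift cm, now-axes [ 3.99 -6.23  1.83] target-axes [ 3.94 -6.06  2.42]
```

Request:
carry_out(
  targets=[
    [[0.013,0.13,-0.037],[2,-3,0.9],0.1],
    [[0,0,0],[2,-3.1,1.2],0.1],
    [[0,0,0],[0,0,0],0.1],
    [[0,0,0],[0,0,0],0.1],
  ],
)

```text
time_s: 10.38
ee_pos: [0.517, 0.0663, 0.2864]
tcp_rot: [[0.708, 0.312, 0.633], [0.233, -0.95, 0.207], [0.666, 0.001, -0.746]]
ft_force: [-0.3, -0.3, -0.1]
opening: 0.0225
grip_force: 60.6
```

```bash
python3 - <<'E'
from hang import *
from station import imaging
import cv2
e=[.0463,.0013,.066]
delta(*pose(np.radians(42),.12,e));delta(*pose(np.radians(42),.05,e))
w=imaging.snapshot("wrist");np.savez("pics/wrist5.npz",**w);cv2.imwrite("pics/w5.png",w["img"][:,:,::-1])
E
```

```text
t 10.38 pos [0.517  0.0663 0.2864] q [-0.66 -0.09  0.56  2.19 -0.35  0.33 -1.05] F [-0.3 -0.3 -0.1] open 0.0225 gf 60.6
turn [ 0.002  0.004 -0.   ] shift cm, now-axes [-0.04 -0.35  0.03] target-axes [-0.04 -0.35  0.03]
t 10.38 pos [0.517  0.0663 0.2864] q [-0.66 -0.09  0.56  2.19 -0.35  0.33 -1.05] F [-0.3 -0.3 -0.1] open 0.0225 gf 60.6
turn [ 0.002  0.004 -0.   ] shift cm, now-axes [ 0.35 -0.37  7.02] target-axes [ 0.32 -0.35  7.02]
```

View pics/w5.png

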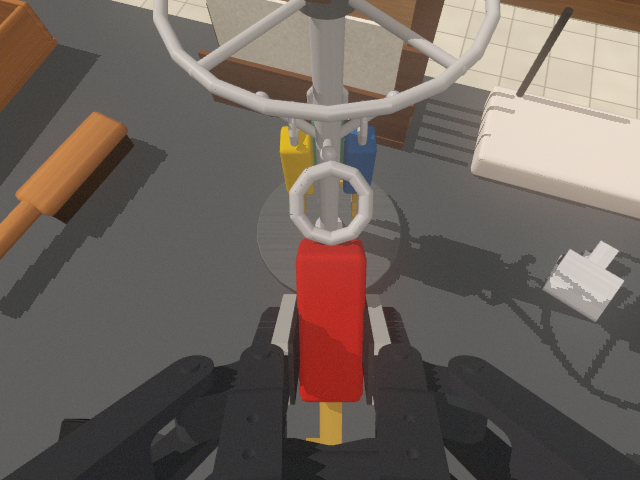

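The wrist view from the front shows the free hook's ball about (329,148), just above the eye at (331,203). The yellow and blue hook balls are symmetric at (261,100) and (398,100), so the free hook faces the gripper. Next I'll compare this with the predicted pixels.

```bash
python3 - <<'E'
from hang import *
from h import *
W=dict(np.load("pics/wrist5.npz"))
C=np.array([.697,.128,0])
for k,a in enumerate((h,h+np.pi/2,h-np.pi/2)):
    d=np.array([np.cos(a),np.sin(a),0]);print(k,"tip px",proj(W,C+.041*d+[0,0,.197]).round(1),"mid",proj(W,C+.027*d+[0,0,.183]).round(1))
print("axis foot",proj(W,C+[0,0,.012]).round(1),"axis .27",proj(W,C+[0,0,.27]).round(1))
tip=C+.041*out+[0,0,.197];o,r=ray(W,329,148);q=o+r*np.dot(tip-o,r);print("tip err out/left/up mm",1e3*np.array([(q-tip)@out,(q-tip)@np.cross(up,out),(q-tip)[2]]))
m=W["img"][120:175,290:370];cv2.imwrite("pics/w5c.png",cv2.resize(m[:,:,::-1],None,fx=8,fy=8,interpolation=cv2.INTER_CUBIC))
E
```

```text
0 tip px [326.9 154.1] mid [327.1 148.8]
1 tip px [393.3  99. ] mid [368.7 114.5]
2 tip px [260.6  99.1] mid [285.5 114.6]
axis foot [328.2 227.4] axis .27 [325.9 -16.5]
tip err out/left/up mm [-2.78363039  1.21616681  2.05100144]
```

View pics/w5c.png

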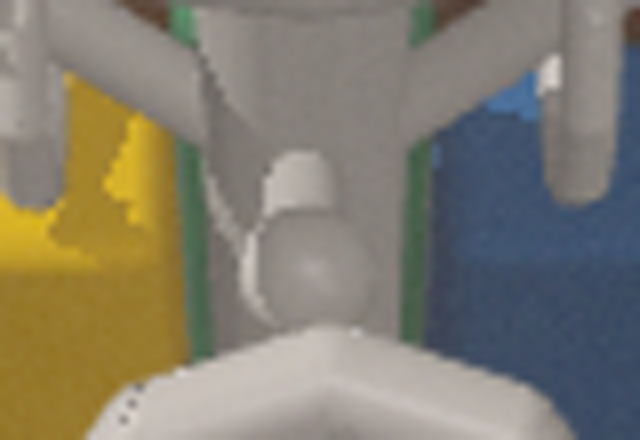

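The ball centre is at wrist pixel (329.4,153.5) against a prediction of (326.9,154.1), so the sideways error is about 1.2 mm. I'll advance along the peg.

Request:
carry_out(
  targets=[
    [[0,0,0],[0.15,-0.2,3],0.1],
    [[0,0,0],[0.15,-0.03,3],0.1],
    [[0,0,0],[0,0,0.7],0.1],
    [[0,0,0],[0,0,0],0.1],
  ],
)

```text
time_s: 10.92
ee_pos: [0.5602, 0.0817, 0.2408]
tcp_rot: [[0.708, 0.31, 0.634], [0.231, -0.951, 0.206], [0.667, 0.001, -0.745]]
ft_force: [-0.2, -0.0, -0.5]
opening: 0.0227
grip_force: 60.6
```

```bash
python3 - <<'E'
from hang import *
from h import *
from station import imaging
e=[.0463,.0013,.066]
delta(*pose(np.radians(42),.05,e,lat=.0012));delta(*pose(np.radians(42),.0,e,lat=.0012))
w=imaging.snapshot("wrist");np.savez("pics/wrist6.npz",**w)
c=w["img"][110:290,230:430,::-1];cv2.imwrite("pics/w6.png",cv2.resize(c,None,fx=3,fy=3,interpolation=cv2.INTER_CUBIC))
C=C;tip=C+.041*out+[0,0,.197];print(proj(w,tip),"eye",proj(w,np.array(bot.sense()["ee_pos"])+np.array(bot.sense()["tcp_rot"])@e))
E
```

```text
t 10.93 pos [0.5602 0.0817 0.2408] q [-0.69  0.11  0.63  2.16 -0.91  0.28 -0.53] F [-0.2 -0.  -0.5] open 0.0227 gf 60.6
turn [ 0.003  0.003 -0.002] shift cm, now-axes [-0.03 -0.12  0.56] target-axes [-0.04 -0.12  0.56]
t 10.93 pos [0.5602 0.0817 0.2408] q [-0.69  0.11  0.63  2.16 -0.91  0.28 -0.53] F [-0.2 -0.  -0.5] open 0.0227 gf 60.6
turn [ 0.003  0.003 -0.002] shift cm, now-axes [ 0.24 -0.14  5.55] target-axes [ 0.23 -0.12  5.55]
[328.23012911 180.30614843] eye [335.8875473  200.93981788]
```

View pics/w6.png

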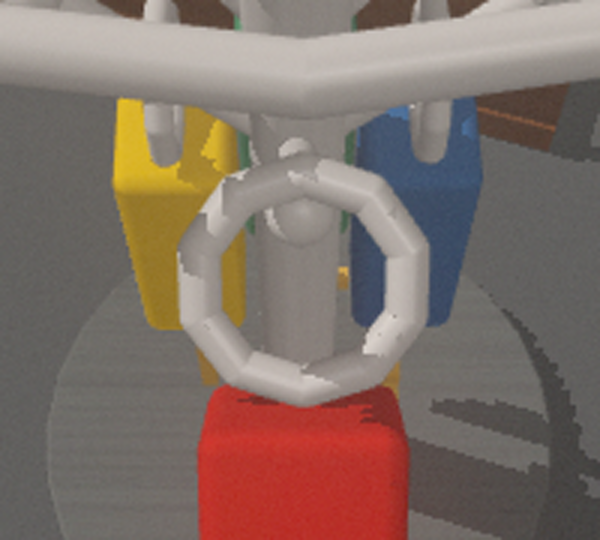

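The crop shows the ball inside the eye's upper part: the ball is at wrist pixel (330.7,180.7), the ring centre at (331.3,204), and they are aligned sideways. Joint 6 is near its limit, so I'll reduce the tilt to 37°. That was my tenth picture, so from here I go by numbers.

```bash
python3 - <<'E'
from hang import *
from h import *
W=dict(np.load("pics/wrist6.npz"));e=np.array([.0463,.0013,.066])
s=bot.sense();R0=np.array(s["tcp_rot"]);p0=np.array(s["ee_pos"])
tip=C+.041*out+[0,0,.197];tt=R0.T@(tip-p0);b=eye_tool(W,330.7,180.7,tt[2]);print("tip pred tool",tt.round(4),"meas",b.round(4),"eye meas",eye_tool(W,331.3,204).round(4))
lat=.0013
for t,sg in((37,.05),(37,.0)): delta(*pose(np.radians(t),sg,e,lat=lat))
E
```

```text
tip pred tool [ 0.0471 -0.0015  0.1021] meas [ 0.047  -0.0004  0.1021] eye meas [ 0.0452 -0.0003  0.066 ]
t 10.97 pos [0.5603 0.0818 0.2415] q [-0.69  0.11  0.63  2.16 -0.91  0.27 -0.53] F [-0.2 -0.6  0.2] open 0.0223 gf 60.6
turn [ 0.003 -0.086 -0.002] shift cm, now-axes [ 0.5  -0.11  0.22] target-axes [ 0.52 -0.11  0.18]
t 10.97 pos [0.5603 0.0818 0.2415] q [-0.69  0.11  0.63  2.16 -0.91  0.27 -0.53] F [-0.2 -0.6  0.2] open 0.0223 gf 60.6
turn [ 0.003 -0.086 -0.002] shift cm, now-axes [ 0.77 -0.13  5.22] target-axes [ 1.22 -0.11  5.13]
```

Request:
carry_out(
  targets=[
    [[0,-0.086,0],[0.55,0,0.1],0.1],
    [[0,0,0],[0,0,0],0.1],
    [[0,0,0],[0,0,0],0.1],
  ],
)

```text
time_s: 11.35
ee_pos: [0.5645, 0.0849, 0.245]
tcp_rot: [[0.755, 0.313, 0.576], [0.248, -0.95, 0.191], [0.607, -0.001, -0.795]]
ft_force: [0.2, -0.4, -1.4]
opening: 0.0228
grip_force: 60.6
```

```bash
python3 - <<'E'
from hang import *
e=[.0457,-.0003,.066]
for s,p in((.05,0),(0.02,0),(0,0),(0,.005)): delta(*pose(np.radians(37),s,e,perp=p,lat=.0011))
E
```

```text
t 11.35 pos [0.5645 0.0849 0.245 ] q [-0.76  0.13  0.71  2.09 -0.65  0.38 -0.8 ] F [ 0.2 -0.4 -1.4] open 0.0228 gf 60.6
turn [-0.001 -0.007 -0.001] shift cm, now-axes [-0.03  0.2   0.16] target-axes [-0.03  0.2   0.16]
t 11.35 pos [0.5645 0.0849 0.245 ] q [-0.76  0.13  0.71  2.09 -0.65  0.38 -0.8 ] F [ 0.2 -0.4 -1.4] open 0.0228 gf 60.6
turn [-0.001 -0.007 -0.001] shift cm, now-axes [0.37 0.2  3.13] target-axes [0.39 0.2  3.13]
t 11.35 pos [0.5645 0.0849 0.245 ] q [-0.76  0.13  0.71  2.09 -0.65  0.38 -0.8 ] F [ 0.2 -0.4 -1.4] open 0.0228 gf 60.6
turn [-0.001 -0.007 -0.001] shift cm, now-axes [0.64 0.21 5.11] target-axes [0.67 0.2  5.11]
t 11.35 pos [0.5645 0.0849 0.245 ] q [-0.76  0.13  0.71  2.09 -0.65  0.38 -0.8 ] F [ 0.2 -0.4 -1.4] open 0.0228 gf 60.6
turn [-0.001 -0.007 -0.001] shift cm, now-axes [0.14 0.21 5.18] target-axes [0.17 0.2  5.18]
```

Request:
carry_out(
  targets=[
    [[0,0,0],[0.1,0.2,1],0.1],
    [[0,0,0],[0.1,0,0.8],0.1],
    [[0,0,0],[0,0,0],0.1],
  ],
)

```text
time_s: 11.72
ee_pos: [0.5766, 0.0868, 0.2308]
tcp_rot: [[0.757, 0.312, 0.574], [0.248, -0.95, 0.19], [0.605, -0.001, -0.796]]
ft_force: [-0.1, 0.3, -0.6]
opening: 0.022
grip_force: 60.6
```

```bash
python3 - <<'E'
from hang import *
from h import *
from station import imaging
e=[.0457,-.0003,.066]
for s,p in((0.02,0),(0,0)): delta(*pose(np.radians(37),s,e,perp=p,lat=.0011))
w=imaging.snapshot("wrist");np.savez("pics/wrist7.npz",**w)
S=imaging.snapshot("scene");np.savez("pics/scene7.npz",**S)
tip=C+.041*out+[0,0,.197];print("tip px pred",proj(w,tip))
# edges along the row through the ball, grey profile
g=cv2.cvtColor(w["img"],cv2.COLOR_RGB2GRAY);c=cv2.HoughCircles(cv2.medianBlur(g[150:240,280:385],3),cv2.HOUGH_GRADIENT,1,15,param1=80,param2=12,minRadius=7,maxRadius=17)
print(None if c is None else (c[0]+[280,150,0]).round(1))
print(g[150:250:4,296:368:4])
E
```

```text
t 11.72 pos [0.5766 0.0868 0.2308] q [-0.71  0.18  0.67  2.08 -0.76  0.37 -0.7 ] F [-0.1  0.3 -0.6] open 0.022 gf 60.6
turn [-0.001 -0.004 -0.001] shift cm, now-axes [ 0.28 -0.    1.28] target-axes [ 0.28 -0.    1.28]
t 11.72 pos [0.5766 0.0868 0.2308] q [-0.71  0.18  0.67  2.08 -0.76  0.37 -0.7 ] F [-0.1  0.3 -0.6] open 0.022 gf 60.6
turn [-0.001 -0.004 -0.001] shift cm, now-axes [ 0.55 -0.    3.26] target-axes [ 0.56 -0.    3.26]
tip px pred [328.1287369  189.21001593]
[[356.5 207.5  15.2]
 [319.5 219.5  16.4]]
[[179 167 131 112 125 128 131 137 135 137 142 137 137  96  80  84  90  90]
 [180 167 131 113 162 127 132 134 181 161 140 139 138  98  78  84  89  91]
 [181 173 141 117 163 126 131 193 183 163 135 138 135 100 112 162 191 193]
 [197 196 195 193 191 191 188 184 180 189 191 195 196 200 200 200 199 201]
 [199 199 201 200 198 200 198 198 197 200 202 201 199 201 200 199 197 200]
 [200 199 199 199 199 200 200 200 199 200 201 198 200 199 198 198 196 197]
 [198 199 203 201 201 201 201 201 199 198 198 199 200 201 200 199 200 200]
 [185 187 189 192 193 195 198 198 201 201 200 198 199 19
[... 594 characters left out ...]
124 122  80  85 198 194]
 [186 159 138 125 119 119 125 131 138 138 138 137 121 122 113  94 200 190]
 [183 193 162 123 118 117 124 132 138 135 138 137 122 121 120 210 207 190]
 [176 185 187 155 118 122 121 130 136 135 137 136 123 121 205 216 196 162]
 [128 180 191 178 149 116 119 129 136 134 136 136 117 122 142 199 170 144]
 [118 162 180 198 177 189 184 171 136 136 154 133 142 146 150 179 150 119]
 [118 120 169 184 198 202 198 194 190 209 209 162 162 164 155 150 129 129]
 [119 120 110 140 160 171 181 195 203 204 198 183 153 149 143 102 115 120]
 [117 107  96  95  96  81 131 155 170 165 151 140  96  77  75  76  76 120]
 [117 102  98  97  99  95  96  96  94  95  95  97  95  78  79  75  75  88]]
```

```bash
python3 - <<'E'
from hang import *
W=dict(np.load("pics/wrist7.npz"))
s=bot.sense();R0=np.array(s["tcp_rot"]);p0=np.array(s["ee_pos"]);E=W["extrinsics"]
print("cam in tool",(R0.T@(E[:3,3]-p0)).round(3),W["camera_matrix"][0,0])
e=[.0457,-.0003,.066]
for t,sg,pp in((37,.0315,0),(37,0,0),(37,0,.005),(42,0,.005)):
    p,Rt=pose(np.radians(t),sg,e,perp=pp)
    print(t,sg,"hoop in tool",[(Rt.T@(C+.075*(np.cos(a)*out+np.sin(a)*np.cross(up,out))+.27*up-p)).round(3).tolist() for a in(0,.4)], "tip",(Rt.T@(C+.041*out+.197*up-p)).round(3), "col .2",(Rt.T@(C+.2*up-p)).round(3))
E
```

```text
cam in tool [ 0.077 -0.001 -0.07 ] 404.87673559055156
37 0.0315 hoop in tool [[0.064, -0.0, -0.001], [0.069, 0.029, 0.002]] tip [ 0.047 -0.     0.078] col .2 [ 0.082 -0.     0.1  ]
37 0 hoop in tool [[0.06, -0.0, -0.032], [0.064, 0.029, -0.029]] tip [ 0.043 -0.     0.046] col .2 [ 0.077 -0.     0.069]
37 0 hoop in tool [[0.065, -0.0, -0.033], [0.069, 0.029, -0.03]] tip [ 0.048 -0.     0.046] col .2 [ 0.082 -0.     0.068]
42 0 hoop in tool [[0.073, -0.0, -0.031], [0.078, 0.029, -0.027]] tip [ 0.05  -0.     0.046] col .2 [ 0.082 -0.     0.071]
```

Request:
carry_out(
  targets=[
    [[0,0,0],[0.2,0,0.9],0.1],
    [[0,0,0],[0.15,0,0.9],0.1],
    [[0,0,0],[0,0,0],0.1],
  ],
)

```text
time_s: 12.2
ee_pos: [0.5901, 0.0913, 0.2194]
tcp_rot: [[0.756, 0.313, 0.575], [0.249, -0.95, 0.19], [0.606, -0.001, -0.796]]
ft_force: [-0.1, 0.4, -0.5]
opening: 0.0228
grip_force: 60.6
```

```bash
python3 - <<'E'
from hang import *
e=[.0457,-.0003,.066]
for s,p in((0.0,0),(0,.004)): delta(*pose(np.radians(37),s,e,perp=p,lat=.0011))
E
```

```text
t 12.2 pos [0.5901 0.0913 0.2194] q [-0.66  0.23  0.62  2.06 -0.84  0.36 -0.63] F [-0.1  0.4 -0.5] open 0.0228 gf 60.6
turn [-0.    -0.005 -0.001] shift cm, now-axes [ 0.1  -0.    1.48] target-axes [ 0.11 -0.    1.48]
t 12.2 pos [0.5901 0.0913 0.2194] q [-0.66  0.23  0.62  2.06 -0.84  0.36 -0.63] F [-0.1  0.4 -0.5] open 0.0228 gf 60.6
turn [-0.    -0.005 -0.001] shift cm, now-axes [-0.29 -0.    1.53] target-axes [-0.29 -0.    1.54]
```

No contact force, and the sideways position is right. I'll continue the last 1.5 cm.

Request:
carry_out(
  targets=[
    [[0,0,0],[0.1,0,0.8],0.1],
    [[0,0,0],[0,0,0.7],0.1],
    [[0,0,0],[0,0,0],0.1],
  ],
)

```text
time_s: 12.58
ee_pos: [0.5996, 0.0945, 0.2076]
tcp_rot: [[0.756, 0.313, 0.575], [0.249, -0.95, 0.19], [0.605, -0.0, -0.796]]
ft_force: [-0.1, -0.1, 0.4]
opening: 0.0227
grip_force: 60.6
```

```bash
python3 - <<'E'
from hang import *
from h import *
from station import imaging
e=[.0457,-.0003,.066]
for s,p in((0.0,0),(0,.005)): delta(*pose(np.radians(37),s,e,perp=p,lat=.0011))
w=imaging.snapshot("wrist");np.savez("pics/wrist8.npz",**w)
tip=C+.041*out+[0,0,.197];print("tip px pred",proj(w,tip),"mid",proj(w,C+.027*out+[0,0,.183]))
g=cv2.cvtColor(w["img"],cv2.COLOR_RGB2GRAY)
print(g[130:270:5,280:382:4])
t=imaging.snapshot("top");S=imaging.snapshot("scene");np.savez("pics/scene8.npz",**S);np.savez("pics/top8.npz",**t)
for n,d in(("s",S),("t",t)):
    for c in blobs(mask(d["img"],-6,6,170,90),20):
        print(n,"red",c[:,0].mean(0).round(1),cv2.contourArea(c))
E
```

```text
t 12.57 pos [0.5996 0.0945 0.2076] q [-0.62  0.27  0.58  2.04 -0.91  0.35 -0.57] F [-0.1 -0.1  0.4] open 0.0227 gf 60.6
turn [-0.    -0.004 -0.   ] shift cm, now-axes [ 0.02  0.01 -0.07] target-axes [ 0.02  0.01 -0.07]
t 12.57 pos [0.5996 0.0945 0.2076] q [-0.62  0.27  0.58  2.04 -0.91  0.35 -0.57] F [-0.1 -0.1  0.4] open 0.0227 gf 60.6
turn [-0.    -0.004 -0.   ] shift cm, now-axes [-0.48  0.01  0.  ] target-axes [-0.48  0.01  0.  ]
tip px pred [328.08237616 228.04358938] mid [328.36844827 204.3893568 ]
[[103 106 103 104 104 103 162 151 143 135 131 132 133 130 133 135 132 132
  131  72  73  69  68  69  72 159]
 [105 109 105 106 106 107 158 149 146 133 131 134 134 133 133 134 133 130
  131  97 101 102  97  70  69 181]
 [130 105 107 107 106 107 137 151 146 136 132 134 134 134 132 134 134 132
  129  99 103 104 105 102 122 124]
 [150 144 137 115 106 105 103 152 149 139 131 134 135 130 135 133 135 134
  130 104 105 109 126 127 131 134]
 [151 154 150 149 143 132  96 155 150 139 132 135 136 131 135 136 133 130
  110 120 125 130 133 135 135 137]
 [143 146 151 155 153 151 145 157 148 140 133
[... 1916 characters left out ...]

 [118 117 120 120 117 113 109 107 106 105 104 107 115 128 107  90  90 103
  104  87  88 133 131 121 120 121]
 [158 139 123 121 123 113 103 107 108 108 107 108 107 106 107 106 103 107
  105  90  93 116 135 147 173 177]
 [182 181 180 178 176 173 171 167 162 158 136 122 115 115 117 119 157 173
  179 181 183 186 188 190 190 190]
 [192 190 191 189 189 188 188 186 186 182 182 180 178 181 188 188 190 190
  193 193 195 194 195 197 197 197]
 [197 196 198 194 195 194 196 193 192 192 192 189 190 192 195 196 197 198
  198 198 198 199 199 199 199 200]]
s red [154.1 325. ] 495.5
s red [228.2 261.3] 327.0
s red [385.  228.9] 70.0
t red [442.1 318.1] 302.0
t red [355.6 319.4] 313.0
t red [269.5 208.5] 64.5
```

The wrist grey profile shows the bright ring at rows 165–240 with the peg running through it at columns 318–336. The ball sits in front of the ring at about (331,230), so the eye is threaded. I'll lower the eye to rest on the peg.

Request:
carry_out(
  targets=[
    [[0,0,0],[-0.3,0,0],0.1],
    [[0,0,0],[-0.2,0,0],0.1],
    [[0,0,0],[0,0,0],0.1],
  ],
)

```text
time_s: 13.1
ee_pos: [0.5957, 0.093, 0.2051]
tcp_rot: [[0.756, 0.313, 0.575], [0.249, -0.95, 0.19], [0.606, -0.001, -0.796]]
ft_force: [0.1, -0.7, 0.2]
opening: 0.0225
grip_force: 60.6
```

Request:
carry_out(
  targets=[
    [[0,0,0],[-0.05,0,0],0.28],
    [[0,0,0],[0,0,0],0.34],
    [[0,0,0],[0,0,0],0.5],
    [[0,0,0],[0,0,0],0.6],
    [[0,0,0],[0,0,0],0.6],
  ],
)

```text
time_s: 13.72
ee_pos: [0.5957, 0.093, 0.205]
tcp_rot: [[0.755, 0.313, 0.576], [0.249, -0.95, 0.19], [0.606, -0.0, -0.795]]
ft_force: [-0.3, 1.9, 1.0]
opening: 0.0515
grip_force: 0.0
```

```bash
python3 - <<'E'
from hang import *
from h import *
from station import imaging
e=[.0457,-.0003,.066]
delta(*pose(np.radians(37),.12,e,lat=.0011))
w=imaging.snapshot("wrist");np.savez("pics/wrist9.npz",**w)
t=imaging.snapshot("top");S=imaging.snapshot("scene");np.savez("pics/scene9.npz",**S);np.savez("pics/top9.npz",**t)
for n,d in(("w",w),("s",S),("t",t)):
    for c in blobs(mask(d["img"],-6,6,150,70),15):
        x=cv2.boundingRect(c);print(n,"red",c[:,0].mean(0).round(1),cv2.contourArea(c),x)
P=C+out*.02+up*.11;print("expected hanging fob px w/s/t",proj(w,P),proj(S,P),proj(t,P))
E
```

```text
t 13.72 pos [0.5957 0.093  0.205 ] q [-0.62  0.26  0.57  2.06 -0.92  0.34 -0.55] F [-0.3  1.9  1. ] open 0.0515 gf 0.0
turn [ 0.    -0.005 -0.   ] shift cm, now-axes [-1.100e+00 -1.000e-02 -1.191e+01] target-axes [-1.16e+00 -1.00e-02 -1.19e+01]
w red [338.8 275.6] 801.0 (315, 264, 48, 26)
s red [154.  325.4] 517.5 (139, 308, 32, 35)
s red [228.1 261.5] 342.5 (221, 246, 15, 31)
s red [392.4 244.1] 116.5 (387, 233, 11, 22)
t red [442.3 318. ] 319.5 (427, 310, 31, 17)
t red [356.  319.2] 328.0 (342, 306, 29, 27)
t red [268.2 195.3] 23.0 (265, 191, 8, 9)
expected hanging fob px w/s/t [328.71868313 240.45172683] [396.20610411 246.8402342 ] [266.45603211 194.71330466]
```

The key hangs where expected. I'll back straight out.

Request:
carry_out(
  targets=[
    [[0,0,0],[0,0,-1.5],0.7],
    [[0,0,0],[0,0,-3],0.7],
    [[0,0,0],[0,0,-4],0.7],
    [[0,0,0],[0,0,-5],0.7],
    [[0,0,0],[0,0,0],0.7],
  ],
)

```text
time_s: 14.5
ee_pos: [0.5251, 0.0721, 0.3052]
tcp_rot: [[0.753, 0.319, 0.576], [0.25, -0.948, 0.199], [0.609, -0.006, -0.793]]
ft_force: [0.1, -0.1, -0.1]
opening: 0.0598
grip_force: 0.0
```

Request:
carry_out(
  targets=[
    [[0,0,0],[-2,4,-2],0.7],
    [[0,0,0],[-2,5,0],0.7],
    [[0,0,0],[0,5,0],0.7],
    [[0,0,0],[0,5,0],0.7],
    [[0,0,0],[0,0,0],0.7],
  ],
)

```text
time_s: 15.12
ee_pos: [0.5312, -0.0986, 0.2861]
tcp_rot: [[0.777, 0.304, 0.551], [0.243, -0.953, 0.183], [0.58, -0.008, -0.814]]
ft_force: [-0.4, 0.0, -0.5]
opening: 0.06
grip_force: 0.0
```

```bash
python3 - <<'E'
from hang import *
from h import *
from station import imaging
s=bot.sense();print(s["time_s"],s["ee_pos"],s["ft_force"],np.round(s["qpos"],2))
t=imaging.snapshot("top");S=imaging.snapshot("scene");np.savez("pics/scene10.npz",**S);np.savez("pics/top10.npz",**t)
for n,d in(("s",S),("t",t)):
    for c in blobs(mask(d["img"],-6,6,150,70),15):
        print(n,"red",c[:,0].mean(0).round(1),cv2.contourArea(c),cv2.boundingRect(c))
P=C+out*.02+up*.11;print("exp",proj(S,P),proj(t,P))
# rotor change since scene3/top3 (unobstructed): blue / yellow / green fob centroids
for n,d0 in(("scene",np.load("pics/scene3.npz")),("top",np.load("pics/top3.npz"))):
    d=S if n=="scene" else t
    x,y,w,h_=(370,180,80,120) if n=="scene" else (215,140,80,72)
    for nm,a in(("blue",(100,125,120,50)),("green",(60,90,70,40)),("yel",(22,32,150,100))):
        r=[]
        for im in(d0["img"],d["img"]):
            m=cv2.moments(mask(im[y:y+h_,x:x+w].copy(),*a),True);r.append((round(m["m10"]/max(m["m00"],1),1),round(m["m01"]/max(m["m00"],1),1),m["m00"]))
        print(n,nm,r)
    for nm,b,aa in(("gray diff",0,0),):
        a0=cv2.cvtColor(np.ascontiguousarray(d0["img"]),cv2.COLOR_RGB2GRAY)[y:y+h_,x:x+w];a1=cv2.cvtColor(d["img"],cv2.COLOR_RGB2GRAY)[y:y+h_,x:x+w]
        k=cv2.absdiff(a0,a1)>40;yy,xx=np.nonzero(k);print(n,"diff px",k.sum(),"bbox",(xx.min()+x,xx.max()+x,yy.min()+y,yy.max()+y) if k.any() else None)
E
```

```text
15.125 [ 0.53117762 -0.09860571  0.28605426] [-0.35060401  0.00897216 -0.49750255] [-0.82  0.12  1.27  2.03 -0.8   0.76 -0.33]
s red [154.  325.2] 517.0 (139, 308, 32, 35)
s red [228.1 261.5] 341.5 (221, 246, 15, 31)
s red [392.4 244.1] 116.5 (387, 233, 11, 22)
t red [442.5 318.1] 326.0 (427, 310, 32, 17)
t red [268.2 195.5] 21.5 (265, 191, 7, 9)
exp [396.20610411 246.8402342 ] [266.45603211 194.71330466]
scene blue [(30.8, 72.4, 143.0), (30.9, 72.5, 140.0)]
scene green [(42.8, 67.7, 159.0), (42.8, 67.8, 158.0)]
scene yel [(41.5, 53.0, 2.0), (41.5, 53.0, 2.0)]
scene diff px 92 bbox (np.int64(388), np.int64(396), np.int64(238), np.int64(253))
top blue [(56.6, 46.9, 25.0), (56.9, 47.0, 21.0)]
top green [(0.0, 0.0, 0.0), (0.0, 0.0, 0.0)]
top yel [(41.7, 51.2, 40.0), (40.7, 51.3, 26.0)]
top diff px 37 bbox (np.int64(259), np.int64(271), np.int64(188), np.int64(199))
```

The rotor has not moved: the blue and green fobs are within 0.1 px of where they were in the scene view. The red fob is still on the front hook, and the robot is clear. I'm handing in.

```bash
python3 -c "
from h import *
S=dict(np.load('pics/scene10.npz'));T=dict(np.load('pics/top10.npz'));print(tri([(S,392.4,244.1),(T,268.2,195.5)]))
from station import job
print(job.finish_job())"
```

```text
[0.67204188 0.1141276  0.12358925]
the job is handed in; nothing more can be done
None
```

The job is handed in: the carousel's free hook measured about 0.01 rad (my reading is good to about 0.03 rad) from the brass mark, and the smallest red-fob key hangs on it by its eye at 15 s on the clock; the judge's result was not shown.

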